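Close the label printer, switch it on and feed a label

TASK

The label printer has just been given a new roll: put it back in service using only your closed fingertips. Push the open lid down until it is fully shut, then press the white-barred end of the black rocker switch down until the switch is fully over to on, and then press the green feed button all the way in and let it spring back. Do not press the red button or swing the lid further open, and leave the printer, the couplings, the carton and the red bin standing where they are.

Things in the scene. Friction and masses are not known exactly. Their poses are not given: they have to be found in the camera images.
- printer: Grey label printer, loose on rubber feet, 2.6 kg, 270 mm deep (x) x 240 wide (y). Origin: centre of its underside, on the bench; x points from its front to its rear, y to its left. The lid covers y -40 to +110 mm; along the right (y -120 to -42 mm) runs a flat control strip 128 mm high with, all at y -85 mm, the green feed button (x -100), red cancel button (x -45) and black rocker (x +35).
- lid (a joint): Angle of the white lid in rad: 0 shut, growing as it opens upward about its rear edge (starts 0.35 to 0.75). A stiff hinge stays where it is left and yields to about 3 to 6 N pushed down near the front edge. Rigid shell, 210 mm from hinge to front edge, 150 wide, flat top face 28 mm above the hinge line; when shut the top is level, 146 mm above the bench.
- lid_hinge (a point): Middle of the lid's hinge line, 118 mm above the bench, at x +115, y +35 mm in the printer's frame. The hinge line runs along the printer's y.
- lid_press (a point): Point on the lid's top face, on its centre line, 165 mm from the hinge and 45 mm behind the front edge; moves with the lid. Its z axis is the outward normal of the top face.
- rocker (a joint): Angle of the black rocker switch in rad: 0 off (start), 0.42 on. A stiff pivot: it stays where it is left and yields to about 3 to 6 N on the raised end.
- rocker_on (a point): Middle of the rocker's on-half (front half, with a small white bar), on its top face, 9.5 mm in front of the pivot. Rocker 30 mm long (printer x), 20 wide. While off, this end stands up, this point is 140 mm above the bench and the raised tip 142 mm; fully on, this point has gone down 4.5 mm and the tip 6 mm.
- feed (a joint): Travel of the green feed button in m: 0 out, 0.005 fully in. Spring return; starts to move at about 1.8 N, fully in at about 4.8 N.
- feed_top (a point): Centre of the top face of the green feed button (26 x 22 mm), about 136.5 mm above the bench when out, 8 mm above the strip; pressed straight down.
- cancel (a joint): Travel of the red cancel button in m: 0 out, 0.005 fully in. Same key as feed; not to be pressed.
- cancel_top (a point): Centre of the top face of the red cancel button (26 x 22 mm), between the feed button and the rocker.
- coupling_a: Loose steel hydraulic coupling with clear dust cap, standing upright in front of the printer: 40 mm across, 68 mm tall. Origin: centre of its underside.
- coupling_b: Same coupling with a blue dust cap, standing to the left of the printer. Origin: centre of its underside.
- carton: Small white carton, 75 x 55 x 60 mm tall, to the right of the printer. Origin: centre of its underside.
- bin: Red open-fronted stacking bin with couplings, 180 x 110 x 85 mm tall, to the left of the printer. Origin: centre of its underside.
There are look-alikes about, which are no part of the job. What is shaped like the coupling_b but orange is not meant.

How it is judged:
By the outcome, as a careful person would: the job done as asked, in the order asked, and still so for the second after the job is handed in, with the robot touching nothing.
It also fails if it takes over 48 s, if anything falls off the work surface, if the arm or the gripper's body presses on something with over 40 N, if the wrist force passes 120 N, or if a joint passes its speed limit or range.

ROBOT

A 6-joint arm with a two-finger parallel gripper is mounted at the origin on the work surface. World frame = base frame: x ahead of the robot, y to its left, z up, the work surface at z = 0. Lengths are in mm, angles in degrees, forces in N, time in s.
With the tool pointing down it reaches from about 250 to 775 mm from the base axis. Payload 8.9 kg.
Tool frame: the origin (TCP) lies on the centre line of the jaws, within the pads' length; the fingertips stand 25 mm ahead of it and the grasp point (between the pads) lies 6 mm ahead of it; z points along the fingers, y is the line along which they close (so a half turn about z gives the same grasp; the last joint's range is limited). The gripper opens to 85 mm and grips with 20 to 120 N. Pads are 22 mm wide; open, the fingers measure 114 mm over their backs; the gripper's body (76 mm by 85 mm) begins 54 mm behind the grasp point. The pads swing forward as they close: fully open they stand 13 mm farther back than shut.
Start: joints at [63.18, 16.656, -8.789, 64.555, 0, 82.019], TCP at [169.52, 496.877, 256.305] pointing down, gripper open.
Joint ranges: [-144.48, 144.48], [-52.06, 99.96], [-74.48, 78.29], [-112.23, 115.85], [-86.99, 84.42], [-180, 180]. Speed limits (degrees/s): [127.2, 127.2, 159.86, 180, 180, 180].

INTERFACE

Orientations are given as [roll, pitch, yaw] about the fixed x, y, z axes, in that order (R = Rz(yaw) Ry(pitch) Rx(roll)).
In Python, from cell import arm, ik, readout, optics, workorder gives the robot as it stands. Calls block until the motion is done:
- arm.movep(position, orientation): joint-space move of the TCP to a pose.
- arm.move_straight(position, rotation=None, vel=150, stop_force=None): straight line of the TCP; rotation=None keeps the orientation; vel is the mean speed in mm/s. With stop_force (N) it stops when the force on the tool has changed by that much, and returns True; else False.
- arm.move_joints(angles): joint-space move.
- arm.gripper_open() and arm.close(newtons=None): open the fingers fully, or close them until they stop; newtons is the grip in N (None keeps the last).
- arm.dwell(seconds).
- ik(position, orientation): joint angles nearest the present ones, or None.
- readout.get_state(): the state.
- optics.snapshot(name): name is "side" or "top" or "wrist"; returns a dict with "img" (420x560x3 uint8, red, green, blue), "z_map" (420x560 float32, mm along the optical axis (not along the pixel's ray), 0 where there is no reading), "fov_y" (degrees; the focal length in pixels is half the picture's height over the tangent of half this angle, whatever the lens; pixels are square), "cx", "cy" (the principal point, pixels), "eye" and "attitude" of the camera in the world. Camera axes: x right, y down, z forward; pixel columns grow to the right and rows downward; lengths in mm; the calibration is good to about 2 mm. A picture is of the moment at which its call begins.
A pose or a line that the arm cannot do raises arm.MotionError and nothing moves.
- workorder.hand_in(): hands the job in; it is judged then, once.
The state is a dict: "t": time; "joint_pos": joint angles; "dq": joint speeds; "joint_efforts": joint torques, N m; "eef_pos": TCP position; "tcp_rot": TCP orientation; "force": force on the tool from outside, world axes, zero at the start; "wrist_torque": the same for the moment, N m; "opening": finger opening in mm; "gripper_force": force on a finger pad.
Only numpy, scipy, OpenCV 4.12 (cv2) and the standard library are available. Lean on these libraries where they do the work, as an engineer would, in place of code of your own. Each camera call takes 0.05 s, during which the arm holds its last target. There are 200 camera calls.

## Working session

There is one attempt and no reset: what is moved stays moved. The work goes in short steps, each a Python script; the robot and the scene stay as the last script left them, time stands still between calls to the robot, and variables do not carry over. Pictures are saved under pics/ and viewed, at most 10 in all, crops included, and the job is handed in when it is done.

```bash
mkdir -p pics; cat > h.py <<'E'
import numpy as np, cv2
from cell import arm, ik, readout, optics, workorder
from scipy.spatial.transform import Rotation as Ro
def snap(n):
    s=optics.snapshot(n); s['f']=s['img'].shape[0]/2/np.tan(np.radians(s['fov_y']/2)); 
    a=np.array(s['attitude'],float); s['R']=a if a.shape==(3,3) else Ro.from_euler('xyz',a,degrees=True).as_matrix()
    return s
def pts(s):
    z=s['z_map'].astype(float); v,u=np.mgrid[:z.shape[0],:z.shape[1]]
    c=np.stack([(u-s['cx'])/s['f']*z,(v-s['cy'])/s['f']*z,z],-1)
    return c@s['R'].T+np.array(s['eye'])
def ray(s,u,v,h):
    d=s['R']@np.array([(u-s['cx'])/s['f'],(v-s['cy'])/s['f'],1]); e=np.array(s['eye']); return e+d*(h-e[2])/d[2]
E
python3 - <<'E'
from h import *
im=[]
for n in('side','top'):
    s=snap(n); print(n,s['eye'],s['attitude'],s['f'],s['cx'],s['cy']); np.savez(''+n,**s)
    cv2.imwrite(f'pics/{n}0.png',s['img'][...,::-1])
print(readout.get_state())
E
```

```text
side [586.32477085 648.72352922 890.02957291] [-145.27306579   -0.51538574  179.99354275] 489.36148968601196 282.40954361703314 199.35773362592312
top [ 478.80528011  110.53672028 1018.44893217] [-173.21497931    1.15700957  -90.699638  ] 410.71015211400425 280.0551473163267 210.20301632992596
{'t': 0.1, 'joint_pos': array([ 6.31785791e+01,  1.66844198e+01, -8.82592921e+00,  6.45551944e+01,
        9.67190802e-04,  8.20184634e+01]), 'dq': array([-0.03057393, -0.1494757 ,  0.20562528,  0.03232704,  0.02275282,
        0.04108533]), 'joint_efforts': array([ 2.37177126e-03, -5.37972558e+01,  3.31920826e+01,  9.27055517e-03,
       -2.72507950e-04, -3.43827537e-05]), 'eef_pos': array([169.36578741, 496.55234543, 255.8066451 ]), 'tcp_rot': array([-1.79935226e+02, -1.00587847e-02,  1.61160109e+02]), 'force': array([ 0.01108073, -0.11948639, -0.31505192]), 'wrist_torque': array([-0.00189388,  0.02989741, -0.0171163 ]), 'gripper_force': 0.0, 'opening': 85.50580451889343}
```

View pics/top0.png

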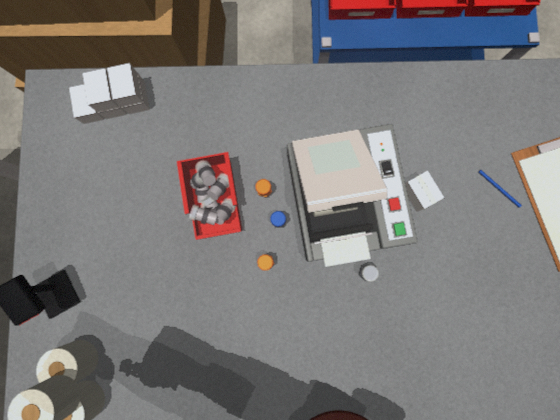

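View pics/side0.png

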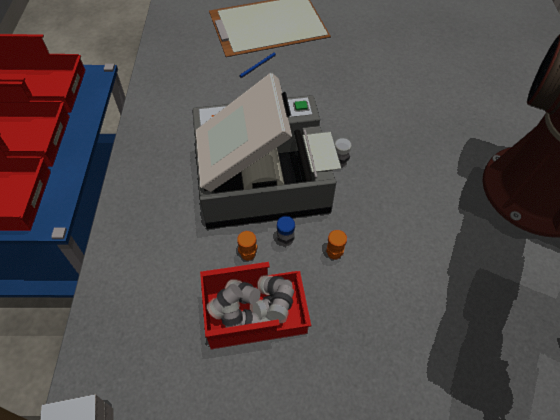

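The top view shows the printer, with the green button at (400,229), the red button at (394,204), the black rocker at (388,168), the open lid at about (338,170) and the clear-cap coupling at (370,272). The blue-cap coupling is at (278,218), and the orange look-alikes are at (263,187) and (265,262). Possible confusions:
- Feed is the green button at (400,229); the red one at (394,204) is cancel.
- The rocker is at (388,168); the dots at (382,146) are indicator LEDs.

Next I'll take the measurements and one close crop.

```bash
cat > m.py <<'E'
from h import *
s=dict(np.load('top.npz')); P=pts(s); im=s['img'].astype(int); r,g,b=im[...,0],im[...,1],im[...,2]
roi=np.zeros(r.shape,bool); roi[130:245,365:415]=1
def cen(m,h):
    n,l,st,c=cv2.connectedComponentsWithStats((m&roi).astype(np.uint8)); k=1+np.argmax(st[1:,4]); print(st[k],c[k],np.median(P[l==k],0)); return ray(s,*c[k],h)
G=cen((g>1.5*r)&(g>1.5*b)&(g>80),136.5); Rd=cen((r>1.8*g)&(r>100),136.5)
roi[:]=0; roi[155:180,378:400]=1
K=cen((r<60)&(g<60)&(b<60),136)
print('feed',G,'cancel',Rd,'rocker',K,np.linalg.norm(G-Rd),np.linalg.norm(G-K))
d=K-G; yaw=np.arctan2(d[1],d[0]); c,sn=np.cos(yaw),np.sin(yaw)
R2=np.array([[c,-sn],[sn,c]])
O=np.mean([G[:2]-R2@[-100,-85],Rd[:2]-R2@[-45,-85],K[:2]-R2@[35,-85]],0)
print('yaw',np.degrees(yaw),'O',O)
L=(P[...,:2]-O)@R2; Z=P[...,2]
m=(L[...,0]>-60)&(L[...,0]<70)&(L[...,1]>-25)&(L[...,1]<95)&(Z>150)
q=np.c_[L[m],Z[m]]; A=np.c_[q[:,0],q[:,1],np.ones(len(q))]
for _ in range(5):
    co=np.linalg.lstsq(A,q[:,2],rcond=None)[0]; e=abs(A@co-q[:,2]); A,q=A[e<6],q[e<6]
print(co,len(q),'lid',np.arctan(-co[0]))
np.savez('pose',O=O,yaw=yaw,lid=np.arctan(-co[0]))
cv2.imwrite('pics/c.png',cv2.resize(s['img'][110:270,280:450,::-1],None,fx=3.5,fy=3.5,interpolation=cv2.INTER_CUBIC))
E
python3 m.py
```

```text
[394 223  11  13 113] [399.15044248 228.61061947] [ 539.91573821 -127.19067489  136.42103613]
[388 198  12  13 119] [393.94957983 203.76470588] [ 593.84507996 -118.63915684  136.29402549]
[383 167  10   7  27] [387. 170.] [ 670.26885042 -106.20159519  137.60359551]
feed [ 540.59780444 -127.21314552  136.5       ] cancel [ 594.35172536 -118.55196681  136.5       ] rocker [ 668.79766039 -106.95260529  136.        ] 54.44722243415416 129.79192023208125
yaw 8.980675000085169 O [624.19762261 -27.89086831]
[-7.79348154e-01 -2.79280114e-03  2.49594908e+02] 2211 lid 0.6620208894887163
```

View pics/c.png

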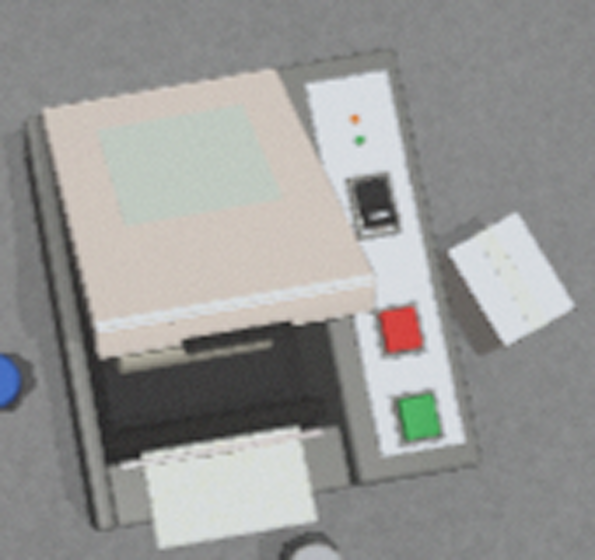

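The crop confirms the layout: green feed at crop (418,415), red cancel at (401,330), rocker at (375,203) with its white bar on the front half at (380,215), and the lid well open (about 0.66–0.7 rad). I'll close the fingers and push the lid along its arc.

```bash
cat >> h.py <<'E'
YAW=np.radians(9.05); R2=np.array([[np.cos(YAW),-np.sin(YAW)],[np.sin(YAW),np.cos(YAW)]])
G=np.array([540.6,-127.2]); RD=np.array([594.35,-118.55])
O=np.mean([G-R2@[-100,-85],RD-R2@[-45,-85]],0)
OR=[180,0,9.05-180]
def tip(x,y,z): return np.r_[O+R2@[x,y],z+25]   # printer-frame fingertip -> TCP
def F(): return readout.get_state()['force'].round(1)
E
cat > lid.py <<'E'
from h import *
from scipy.optimize import brentq
print('O',O)
D=180
def arc(a): return tip(115-D*np.cos(a)+28*np.sin(a)+11,35,118+D*np.sin(a)+28*np.cos(a))
a0=0.69
up=arc(a0)+[0,0,45]
print(up,ik(up,OR),[ik(arc(a),OR) is not None for a in (a0,.3,0)])
arm.close(30)
p=readout.get_state()['eef_pos']; arm.move_straight([p[0],p[1],345],vel=200)
arm.movep(up,OR); print(F(),readout.get_state()['opening'])
hit=arm.move_straight(up-[0,0,75],vel=45,stop_force=2.5)
s=readout.get_state(); z=s['eef_pos'][2]; print(hit,s['eef_pos'],F(),s['t'])
if hit:
    xs=115-D*np.cos(a0)+28*np.sin(a0)   # corner x in printer frame
    a=brentq(lambda a:118+28*np.cos(a)+np.sin(a)*((115-xs+28*np.sin(a))/np.cos(a))-(z-25),.1,1.)
    print('lid',a)
    for t in np.append(np.linspace(a,.03,9)[1:],0.):
        h=arm.move_straight(arc(t),vel=70,stop_force=20); print(round(t,2),h,F(),readout.get_state()['eef_pos'].round(1))
        if h: break
    h=arm.move_straight(arc(0)-[0,0,6],vel=15,stop_force=15); print(h,F(),readout.get_state()['eef_pos'],readout.get_state()['t'])
E
python3 lid.py
```

```text
O [625.70229239 -27.52914314]
[625.13345209   7.82144393 324.17158122] [ -5.97943712  26.94308507  16.68482319  79.74173812   0.
 -15.02943712] [True, True, True]
[-0.8  0.5  0.7] -0.07182579783069848
True [624.63954787   7.81441313 274.36457528] [ 0.6 -0.2 -0.7] 4.8917
lid 0.669015475834119
0.59 False [0.3 0.5 0.5] [611.9   5.8 266.3]
0.51 False [-0.3 -0.   0.8] [602.8   4.3 255.2]
0.43 False [ 0.1 -0.6 -0.2] [594.4   3.  243.4]
0.35 False [ 1.2 -0.5  0.8] [586.9   1.8 230.9]
0.27 False [-0.1 -0.1  0.6] [580.5   0.8 217.9]
0.19 False [ 0.7 -0.1 -0.5] [ 5.750e+02 -1.000e-01  2.043e+02]
0.11 False [ 0.9  0.4 -0.2] [570.7  -0.8 190.3]
0.03 False [ 1.2  0.5 -1.2] [567.5  -1.3 176.1]
0.0 False [-0.2 -0.3  1.7] [567.1  -1.5 171.1]
True [-0.3  0.6  7. ] [567.12514808  -1.5075697  171.02095283] 8.2417
```

```bash
python3 - <<'E'
from h import *
p=readout.get_state()['eef_pos']
h=arm.move_straight(p-[0,0,4],vel=10,stop_force=18); print(h,F(),readout.get_state()['eef_pos'])
arm.move_straight(p+[0,0,80],vel=200)
arm.movep(p+[-150,150,130],OR)
s=snap('top'); np.savez('top',**s)
cv2.imwrite('pics/c2.png',cv2.resize(s['img'][110:290,250:450,::-1],None,fx=3.3,fy=3.3,interpolation=cv2.INTER_CUBIC))
P=pts(s); L=(P[...,:2]-O)@R2; Z=P[...,2]
m=(L[...,0]>-80)&(L[...,0]<100)&(L[...,1]>-25)&(L[...,1]<95)&(Z>100)&(Z<200)
q=np.c_[L[m],Z[m]]; print(np.linalg.lstsq(np.c_[q[:,:2],np.ones(len(q))],q[:,2],rcond=None)[0],np.percentile(q[:,2],[5,50,95]),readout.get_state()['t'])
E
sed -i 's/G=np.array(\[540.6/G=np.array([540.6/' h.py; sed 's/np.savez(.pose.*//;s/^cv2.*//' m.py > m2.py; python3 m2.py | head -4
```

```text
True [-1.8 -0.1  6.7] [567.13807099  -1.50740611 171.02661733]
[ 3.09756496e-03 -1.45189307e-03  1.46327164e+02] [143.67878042 146.31059682 148.91191835] 9.9583
[394 223  11  13 113] [399.15044248 228.61061947] [ 540.08018505 -127.21207766  136.3080024 ]
[388 198  12  13 118] [393.90677966 203.77118644] [ 594.00490381 -118.84857274  136.28605466]
[389 169   1   1   1] [389. 169.] [ 670.4678377  -110.83178177  138.18638188]
feed [ 540.59780444 -127.21314552  136.5       ] cancel [ 594.33901391 -118.45961813  136.5       ] rocker [ 670.94388606 -111.38161328  136.        ] 54.44944295128818 131.30494434143898
```

View pics/c2.png

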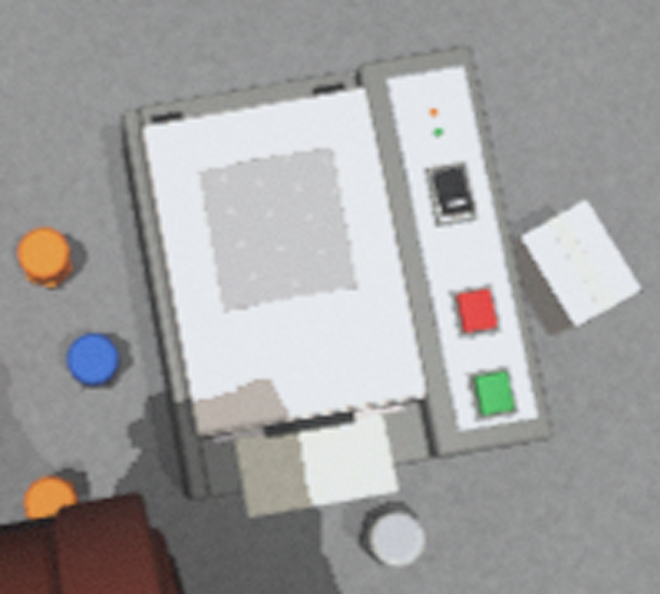

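The crop shows the lid shut: level, with its top at 146 mm. The printer has not moved, since the button pixels are unchanged. The rocker is at crop (453,193) with its white bar toward the front, so I'll press that next.

```bash
python3 - <<'E'
from h import *
s=dict(np.load('top.npz')); k=ray(s,387.3,168.5,138); print('rocker in printer frame',R2.T@(k[:2]-O))
arm.movep(tip(22,-85,220),OR)
arm.move_straight(tip(22,-85,152),vel=120); arm.dwell(.2); print(F())
h=arm.move_straight(tip(22,-85,138),vel=15,stop_force=15); print(h,F(),readout.get_state()['eef_pos'])
h=arm.move_straight(tip(22,-85,131),vel=10,stop_force=15); st=readout.get_state(); print(h,F(),st['eef_pos'],st['t'])
h=arm.move_straight(tip(22,-85,130),vel=10,stop_force=18); st=readout.get_state(); print(h,F(),st['eef_pos'],st['t'])
arm.move_straight(tip(22,-85,175),vel=120)
arm.movep(tip(-100,-85,220)+[-90,150,60],OR)
s=snap('top'); np.savez('top',**s); print(readout.get_state()['t'])
cv2.imwrite('pics/c3.png',cv2.resize(s['img'][150:240,360:420,::-1],None,fx=6,fy=6,interpolation=cv2.INTER_CUBIC))
E
python3 m2.py | head -4
```

```text
rocker in printer frame [ 32.86249822 -85.9608041 ]
[ 0.2 -0.1 -0.7]
False [-0.7  0.2  1.6] [ 661.04445475 -107.99263541  163.00072062]
True [-2.2  0.5  6.3] [ 660.71250704 -108.08125703  160.86463596] 13.725
True [-1.8  0.2  7.6] [ 660.6890449  -108.0237386   160.82984281] 14.025
15.6083
[395 223   9   3  20] [399.95 224.05] [ 550.48885607 -129.3841602   136.89135   ]
[388 198  12  13 119] [393.94957983 203.76470588] [ 594.06970391 -118.57433886  136.30423767]Traceback (most recent call last):
  File "m2.py", line 8, in <module>
    K=cen((r<60)&(g<60)&(b<60),136)
  File "m2.py", line 5, in cen
    n,l,st,c=cv2.connectedComponentsWithStats((m&roi).astype(np.uint8)); k=1+np.argmax(st[1:,4]); print(st[k],c[k],np.median(P[l==k],0)); return ray(s,*c[k],h)
                                                                             ~~~~~~~~~^^^^^^^^^^
    return _wrapfunc(a, 'argmax', axis=axis, out=out, **kwds)
    return bound(*args, **kwds)
ValueError: attempt to get argmax of an empty sequence
```

View pics/c3.png

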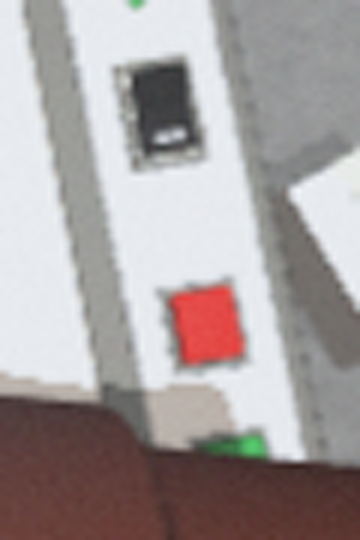

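The rocker moved to on: the white bar is now flat at crop (170,135) and it stopped hard at about 136 mm. I'll give it one firm check press nearer its tip, then press the feed button.

```bash
python3 - <<'E'
from h import *
arm.movep(tip(15,-85,200),OR); arm.move_straight(tip(15,-85,146),vel=120)
h=arm.move_straight(tip(15,-85,131.5),vel=15,stop_force=15); st=readout.get_state(); print(h,F(),st['eef_pos'])
arm.move_straight(tip(15,-85,170),vel=150)
arm.move_straight(tip(-100,-85,170),vel=150); arm.move_straight(tip(-100,-85,142),vel=100); arm.dwell(.2); print(F())
h=arm.move_straight(tip(-100,-85,127.5),vel=12,stop_force=14); st=readout.get_state(); print(h,F(),st['eef_pos'],st['t'])
arm.dwell(.3); print(F(),readout.get_state()['eef_pos'])
arm.move_straight(tip(-100,-85,200),vel=120)
arm.movep(tip(-100,-85,220)+[-170,150,80],OR)
s=snap('top'); np.savez('top',**s); P=pts(s); print(readout.get_state()['t'])
def med(x,y,dx,dy):
    L=(P[...,:2]-O)@R2; m=(abs(L[...,0]-x)<dx)&(abs(L[...,1]-y)<dy)&(P[...,2]>110); return np.median(P[m][:,2]).round(1),m.sum()
print('feed',med(-100,-85,9,8),'cancel',med(-45,-85,9,8),'rocker front',med(25,-85,5,7),'rear',med(45,-85,4,7),'lid',med(-60,35,25,50),med(60,35,25,50))
cv2.imwrite('pics/c4.png',cv2.resize(s['img'][110:290,170:450,::-1],None,fx=2.5,fy=2.5,interpolation=cv2.INTER_CUBIC))
E
python3 m2.py 2>/dev/null| head -2
```

```text
True [-2.1  0.5  7. ] [ 653.87877746 -109.1200251   160.84305058]
[-0.4 -1.1  0.3]
True [-1.9  1.1  7.9] [ 540.36656106 -127.23147029  156.53550716] 20.7417
[-1.8  0.6  8.4] [ 540.35804884 -127.21718365  156.50004887]
22.7917
feed (np.float64(136.5), np.int64(62)) cancel (np.float64(136.9), np.int64(60)) rocker front (np.float64(136.3), np.int64(30)) rear (np.float64(140.4), np.int64(22)) lid (np.float64(146.0), np.int64(1097)) (np.float64(146.6), np.int64(1048))
[394 223  12  13 114] [399.20175439 228.64912281] [ 539.94010789 -127.24967228  136.00840932]
[388 198  12  13 118] [393.90677966 203.77118644] [ 593.91402802 -118.74550633  136.35513219]
```

View pics/c4.png

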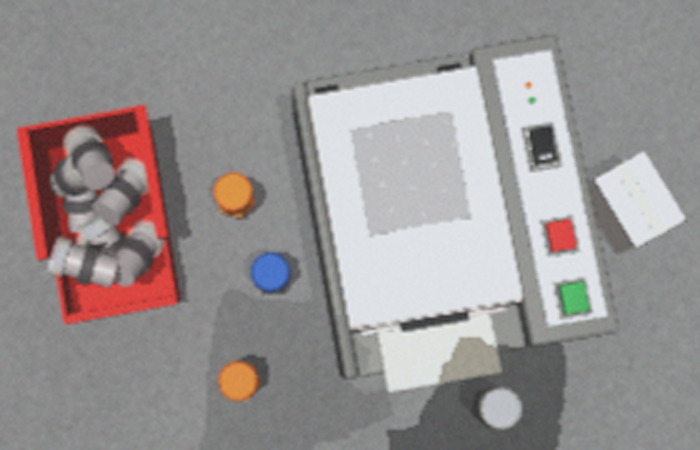

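The image shows the lid shut, the rocker on at (543,145), the feed button sprung back at (574,298), and everything else standing where it was. During the press the fingertip reached 131.5 mm, which is the full 5 mm of travel.

```bash
python3 -c "
from h import *
print(workorder.hand_in())"
```

```text
the job is handed in; nothing more can be done
None
```

The job is handed in at about 23 s on the robot clock: the lid is shut, the rocker is fully on, the feed button was pressed all the way in and sprang back, and the red button, printer and surrounding items were left alone; no verdict came back.

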